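# Lock the key trays with one rod

### The arm

A 6-joint arm with a two-finger parallel gripper is mounted at the origin on the work surface. World frame = base frame: x ahead of the robot, y to its left, z up, the work surface at z = 0. Lengths are in m, angles in degrees, forces in N, time in s.
With the tool pointing down it reaches from about 0.4 to 0.825 m from the base axis. Payload 7 kg.
Tool frame: the origin (TCP) lies on the centre line of the jaws, within the pads' length; the fingertips stand 8 mm ahead of it and the grasp point (between the pads) lies 11 mm behind it; z points along the fingers, y is the line along which they close (so a half turn about z gives the same grasp; the last joint's range is limited). The gripper opens to 88 mm and grips with 3 to 60 N. Pads are 19 mm wide; open, the fingers measure 130 mm over their backs; the gripper's body (78 mm by 193 mm) begins 47 mm behind the grasp point.
Start: joints at [90.877, 20.546, 0.682, 0, -70.136, -16.507], TCP at [0.182, 0.65, 0.235] pointing down, gripper open.
Joint ranges: [-176.03, 176.03], [-82.01, 121.73], [-58.28, 71.71], [-173.87, 95.51], [-174.79, -0.11], [-173.66, 173.66]. Speed limits (degrees/s): [136.94, 136.94, 172.46, 180, 180, 180].

### API

Orientations are given as [roll, pitch, yaw] about the fixed x, y, z axes, in that order (R = Rz(yaw) Ry(pitch) Rx(roll)).
In Python, from plant import ctrl, vision gives the robot as it stands. The module is installed in compiled form; this text tells all that it offers.
- The arm moves only by the tool move_arm, never from a script. Its argument "moves" is one flat list of numbers, 7 for each row, row after row: the finger opening in cm, from 0 to 8.76, then the shift along the tool's x, y, z in cm, then the turn, a rotation vector about the tool's x, y, z in rad. A call has 1 to 8 rows; each row shifts and turns the commanded pose from where the row before left it, along the tool's axes as they then stand; what a row does not reach is not made up. A row lasts 1/10 s, in which the tool goes at most 50 mm and 8.59 degrees, less where a joint would pass 70% of its speed; a pose out of reach is approached as far as the arm can. A call with a gripper value outside its range is refused whole. The fingers move at their own pace and stop on an object; the grip force is fixed at half the most. Time passes only in rows, so rows that do not move let the fingers close. It gives the time, the measured TCP pose, the force, the opening and the grip force at its end, in the units of the state.
- ctrl.get_obs(): the state, without advancing time (a new reading comes with each control period).
- vision.snapshot(name): name is "side" or "top" or "wrist"; returns (picture, depth): 384x512x3 uint8, red, green, blue; 384x512 float32, m along the optical axis (not along the pixel's ray), 0 where there is no reading.
- vision.camera_model(name): a dict with "vertical_fov" (degrees; the focal length in pixels is half the picture's height over the tangent of half this angle, whatever the lens; pixels are square), "cx", "cy" (the principal point, pixels), "cam_to_world" (4x4, takes a point from camera to world coordinates). Camera axes: x right, y down, z forward; pixel columns grow to the right and rows downward; lengths in m; the calibration is good to about 2 mm. The wrist camera is an equidistant fisheye: a pixel r from the principal point sees the ray r / f radians off the axis. A picture is of the moment at which its call begins: read the wrist's pose just before it. camera_model takes no time and is no camera call; for the wrist camera it gives the pose at the moment of the call.
- ctrl.close_job(): hands the job in; it is judged then, once.
The state is a dict: "clock": time; "joint_pos": joint angles; "qvel": joint speeds; "tau": joint torques, N m; "tool_pos": TCP position; "orientation": TCP orientation; "force": force on the tool from outside, world axes, zero at the start; "moment": the same for the moment, N m; "opening": finger opening in m; "gripper_force": force on a finger pad.
Only numpy, scipy, OpenCV 4.12 (cv2) and the standard library are available. Lean on these libraries where they do the work, as an engineer would, in place of code of your own. Each camera call takes 0.05 s, during which the arm holds its last target. There are 200 camera calls.

### The job

Lock the three key trays of the wooden key cabinet: take the locking rod out of its wooden holder block and thread it down through the hole in each tray's steel tab in turn and into the fixed steel foot tab, until the rod is fully home with its wooden grip resting on the top tab, then let go of it. The trays stand a little in or out of line and slide stiffly, so feel for each hole and draw the trays into line with the rod itself; never force the rod, and leave the other things on the shelf alone.

Things in the scene. Friction and masses are not known exactly. Their poses are not given: they have to be found in the camera images.
- cabinet: (Sizes in mm.) Low wooden key cabinet fixed to the shelf, 160 deep (x) x 200 wide (y) x 112 high; origin at the centre of its underside, z up, x from its front (trays, at x = -80) to its back. Three trays in a stack slide stiffly along its x (friction 1.5 N, stops 13 either way of the line) and stay where left; each has a steel tab in front, at y = 0.
- foot_hole (a point): Centre of the hole in the fixed foot tab, on its upper face, 22 above the shelf; in the cabinet's frame x -115, y 0, z 22, same axes. This tab and the three tray tabs above it are alike: level, 6 thick, 32 wide, reaching 55 out from the front, with a straight-through slot-shaped hole 10 along x and 14 along y, sharp-rimmed.
- tray1_hole (a point): Centre of the hole in the top tray's tab, on its upper face, 112 above the shelf, flush with the cabinet's top; it slides with the top tray along the cabinet's x and starts up to 8 mm in or out of the line above the foot hole.
- tray2_line (a point): Fixed point straight above the foot hole at the height of the middle tray's tab's upper face, 82 above the shelf: where that tab's hole would be if the tray were lined up. The tray starts anywhere up to 8 mm in or out of it along the cabinet's x (not measured); its tab covers the line all the same.
- tray3_line (a point): The same fixed point for the bottom tray's tab, upper face 52 above the shelf; this tray too starts up to 8 mm in or out along the cabinet's x, not measured.
- rod: Locking rod, loose, about 60 g: round steel shank 8 in diameter, 106 long, last 2 mm tapering to a flat 7 tip; on top an 18 x 18 square wooden grip 46 tall, faces square to the rod's x and y. Origin at the tip's centre, z up the rod; grip from z 106 to 152. Stands upright in the holder, tip 10 above the shelf; fully home, the grip rests on the top tab and the tip is 6 above the shelf.
- holder: Dark wooden block fixed to the shelf, 50 x 50 x 70 high, origin at the centre of its underside, with a 10 mm blind hole 60 deep in the middle of its top in which the rod stands.
- rooster: Ceramic rooster figurine on a round foot, about 66 across and 125 tall, origin under its foot. To be left alone.
- jar: Glass jar with steel screw lid, 68 across, 100 tall, origin under its centre. To be left alone.
- torch: Grey plastic torch lying along its x, 146 long, 40 thick, origin under its middle. To be left alone.
- mirror: Folded round steel pocket mirror lying flat, 66 across, 11 thick, origin under its centre. To be left alone.
Mind the look-alikes: they are no part of the job. What is shaped like the rod but yellow is not meant.

How it is judged (in metres and radians):
On the way, in this order (a step that is already met when the one before it is completed fails the run):
1. the rod is drawn out of its holder (height (world z) of rod above 0.08 m), for 0.1 s.
2. the rod's tip has entered the top tray's hole (z of rod in the frame of tray1_hole below -0.008 m and horizontal distance between rod and tray1_hole below 0.007 m), for 0.1 s.
3. the rod's tip has passed down into the foot tab's hole (z of rod in the frame of foot_hole below -0.004 m and horizontal distance between rod and foot_hole below 0.007 m), for 0.1 s.
At the end, for the whole second after the job is handed in: The rod stands upright (within 4.5 degrees) through all three tray tabs and the foot tab, tip within 7 mm of the foot hole's axis, its grip within 3.5 mm of resting on the top tab, let go and at rest (horizontal distance between rod and foot_hole below 0.007 m and z of rod in the frame of foot_hole below -0.0125 m and horizontal distance between rod and tray1_hole below 0.007 m and angle between rod's own z axis and vertical below 0.08 rad and linear speed of rod below 0.02 m/s); the robot touches nothing.
It fails at once if the rod presses on the cabinet or its trays with more than 30 N (contact force between rod and cabinet above 30 N).
It fails at once if the robot presses on the cabinet with more than 30 N (contact force between any of the fingers, the arm and cabinet above 30 N).
It fails at once if a bystander is moved by more than 20 mm (distance of any of rooster, jar, torch, mirror from where it was at the start of the episode above 0.02 m).
It also fails if it takes over 72 s, if anything falls off the work surface, if the arm or the gripper's body presses on something with over 40 N, if the wrist force passes 120 N, or if a joint passes its speed limit or range.

## Working session

There is one attempt and no reset: what is moved stays moved. The work goes in short steps, Python scripts to look and compute and a tool call to move; the robot and the scene stay as the last step left them, time stands still between calls to the robot, and variables do not carry over. Pictures are saved under pics/ and viewed, at most 10 in all, crops included, and the job is handed in when it is done.

Besides the shell and the picture viewer there is one more tool, called after "Emit:" as name(argument=value, ...), one argument or row to a line, values as JSON. move_arm: Moves the arm, as the interface text tells. Its arguments: {"type":"object","properties":{"moves":{"type":"array"}},"required":["moves"]}

```bash
mkdir -p pics; cat > h.py <<'E'
import numpy as np, cv2
from plant import ctrl, vision
def snap(n,save=None):
    m=vision.camera_model(n); p,d=vision.snapshot(n)
    np.savez(f'{n}.npz',p=p,d=d,T=m['cam_to_world'],f=192/np.tan(np.radians(m['vertical_fov']/2)),c=[m['cx'],m['cy']])
    if save: cv2.imwrite(f'pics/{save}.png',p[:,:,::-1])
    return p,d,m
def ray(n,u,v):
    z=np.load(f'{n}.npz'); T=z['T'];f=z['f'];c=z['c']
    a=np.array([u-c[0],v-c[1]])
    if n=='wrist':
        r=np.hypot(*a); th=r/f; s=np.sin(th)/max(r,1e-9); d=np.array([a[0]*s,a[1]*s,np.cos(th)])
    else: d=np.array([a[0]/f,a[1]/f,1])
    return T[:3,3],T[:3,:3]@d, d
def pix(n,u,v):
    o,w,d=ray(n,u,v); D=np.load(f'{n}.npz')['d'][int(v),int(u)]
    return o+w*D/d[2]
def atz(n,u,v,h):
    o,w,d=ray(n,u,v); return o+w*(h-o[2])/w[2]
def proj(n,P):
    z=np.load(f'{n}.npz'); T=z['T'];f=z['f'];c=z['c']
    q=T[:3,:3].T@(np.array(P)-T[:3,3])
    if n=='wrist':
        r=np.hypot(q[0],q[1]); th=np.arctan2(r,q[2]); return c+f*th*q[:2]/r
    return c+f*q[:2]/q[2]
def triang(obs):
    A=np.zeros((3,3));b=np.zeros(3)
    for n,u,v in obs:
        o,w,_=ray(n,u,v); w=w/np.linalg.norm(w); M=np.eye(3)-np.outer(w,w); A+=M;b+=M@o
    return np.linalg.solve(A,b)
E
python3 - <<'E'
from h import *
ims=[]
for n in ('side','top','wrist'):
    p,d,m=snap(n); ims.append(p); print(n,m['vertical_fov'],np.round(m['cam_to_world'],3).tolist())
o=np.vstack([np.hstack(ims[:2]),np.hstack([ims[2],ims[2]*0])])[:,:,::-1]
cv2.imwrite('pics/a.png',cv2.resize(ims[0][:,:,::-1],(800,600)))
cv2.imwrite('pics/b.png',cv2.resize(ims[1][:,:,::-1],(800,600)))
o=ctrl.get_obs();print(o)
E
```

```text
side 47.675551907801214 [[0.81, -0.266, 0.522, 0.021], [-0.585, -0.407, 0.701, -0.749], [0.026, -0.874, -0.486, 0.6], [0.0, 0.0, 0.0, 1.0]]
top 55.95237175613519 [[-0.016, -0.993, 0.12, 0.433], [-1.0, 0.018, 0.016, -0.049], [-0.018, -0.12, -0.993, 0.997], [0.0, 0.0, 0.0, 1.0]]
wrist 65.70646984690485 [[-0.27, -0.928, -0.258, 0.252], [-0.963, 0.26, 0.071, 0.63], [0.001, 0.267, -0.964, 0.383], [0.0, 0.0, 0.0, 1.0]]
{'clock': 0.15, 'joint_pos': array([ 9.08775532e+01,  2.05788259e+01,  6.45453914e-01, -1.30695607e-02,
       -7.01364000e+01, -1.65056491e+01]), 'qvel': array([ 0.01176846, -0.03568085,  0.0986403 ,  0.07729928, -0.14462478,
        0.09934323]), 'tau': array([ 1.10442154e-04, -5.83271635e+01,  2.93288487e+01,  7.00121909e+00,
        8.78696475e-03, -9.99231520e-05]), 'tool_pos': array([0.18179169, 0.64968032, 0.23387592]), 'orientation': array([ 1.79929612e+02, -8.04279272e-03, -1.56325392e+01]), 'force': array([-1.12255922,  0.76531933, -0.24704267]), 'moment': array([-0.00933179,  0.00726917, -0.01144423]), 'gripper_force': 0.0, 'opening': 0.08790702172348629}
```

View pics/a.png

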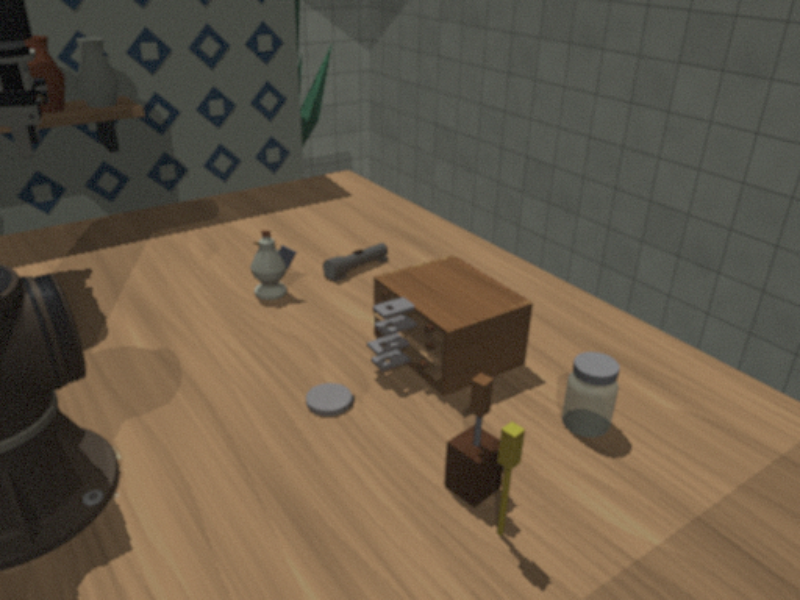

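View pics/b.png

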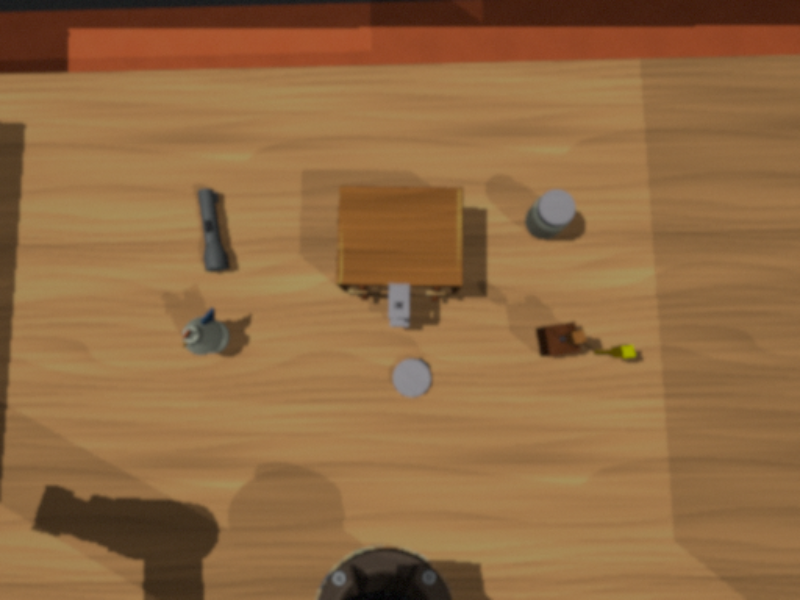

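Candidates: rod with brown wooden grip in the dark block (side 482,393; top 578,338) and the yellow look-alike (side 511,445; top 628,352). I choose the brown one. A close crop follows to check it.

```bash
python3 - <<'E'
from h import *
s=np.load('side.npz')['p'];t=np.load('top.npz')['p']
a=s[230:350,270:350]; b=t[205:240,335:415]; c=t[112:215,210:305]
A=cv2.resize(a,None,fx=5,fy=5,interpolation=cv2.INTER_CUBIC)
B=cv2.resize(b,None,fx=5,fy=5,interpolation=cv2.INTER_CUBIC)
C=cv2.resize(c,(380,412),interpolation=cv2.INTER_CUBIC)
im=np.zeros((600,800,3),np.uint8); im[:600,:400]=A; im[:175,400:800]=B; im[180:592,400:780]=C
cv2.imwrite('pics/c.png',im[:,:,::-1])
S=.64
print('grip top', pix('side',482*S,379*S), pix('top',579*S,338*S))
print('yellow', pix('top',628*S,352*S),pix('side',512*S,430*S))
print('cab',[pix('top',u*S,v*S).round(3).tolist() for u,v in((345,190),(458,190),(458,280),(342,282))],'tab',pix('top',399*S,290*S))
E
```

```text
grip top [ 0.46075362 -0.29870372  0.16194191] [ 0.45713315 -0.29832206  0.16291467]
yellow [ 0.43568897 -0.37240973  0.15200367] [ 0.43637414 -0.37434817  0.15229013]
cab [[0.703, 0.05, 0.112], [0.699, -0.133, 0.112], [0.553, -0.128, 0.114], [0.553, 0.055, 0.113]] tab [ 0.53854127 -0.03510702  0.11296068]
```

View pics/c.png

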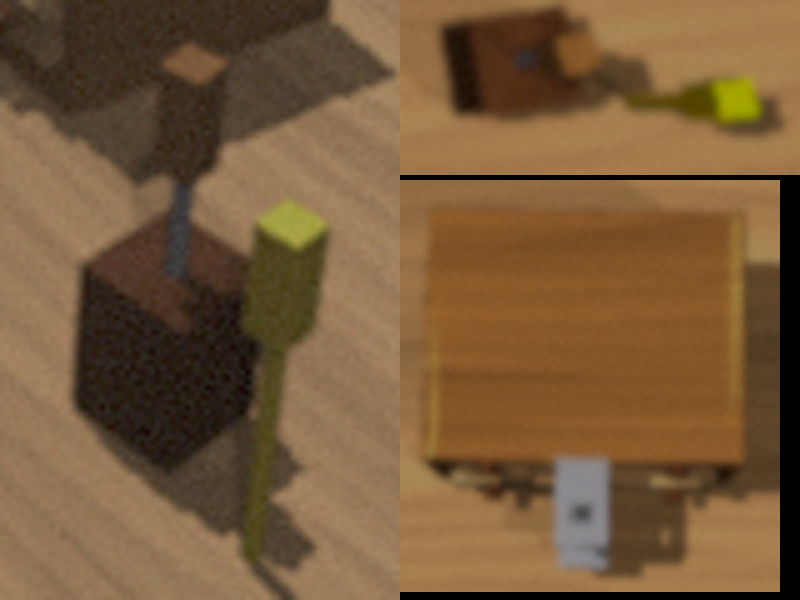

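Side/top crops: brown grip standing in the dark block (crop 195,63) and a free-standing yellow copy to its right (crop 290,225), about 76 mm away in -y. I take the brown one and close along world x, so the fingers keep clear of the yellow one.

```bash
cat >> h.py <<'E'
from scipy.spatial.transform import Rotation as Ro
def plan(p0,yaw0,wps):
    """wps: (x,y,z,yaw,n). prints shift rows (cm, rad) for a tool pointing down"""
    p=np.array(p0,float); y=yaw0
    for *q,yw,n in wps:
        q=np.array(q)
        for i in range(n):
            tgt=p+(q-p)/(n-i); dy=(yw-y)/(n-i)
            R=Ro.from_euler('xyz',[180,0,y],degrees=True).as_matrix()
            s=np.round(R.T@(tgt-p)*100,2); t=round(np.radians(-dy),3)
            print([*s.tolist(),0,0,t]); p=p+R@s/100; y=y-np.degrees(t)
    print('end',p,y)
E
python3 - <<'E'
from h import *
plan([.1818,.6497,.2339],-15.6,[(.5,.35,.235,-43.5,9),(.6,0,.235,-68.3,8),(.458,-.2985,.235,-90,7)])
E
```

```text
[4.3, 2.26, -0.01, 0, 0, np.float64(0.054)]
[4.42, 2.02, -0.01, 0, 0, np.float64(0.054)]
[4.52, 1.78, -0.01, 0, 0, np.float64(0.054)]
[4.61, 1.53, -0.01, 0, 0, np.float64(0.054)]
[4.68, 1.28, -0.01, 0, 0, np.float64(0.054)]
[4.75, 1.03, -0.02, 0, 0, np.float64(0.054)]
[4.79, 0.77, -0.01, 0, 0, np.float64(0.054)]
[4.83, 0.51, -0.02, 0, 0, np.float64(0.054)]
[4.85, 0.25, -0.01, 0, 0, np.float64(0.055)]
[3.92, 2.31, 0.0, 0, 0, np.float64(0.054)]
[4.04, 2.1, 0.0, 0, 0, np.float64(0.054)]
[4.14, 1.88, 0.0, 0, 0, np.float64(0.054)]
[4.24, 1.65, 0.0, 0, 0, np.float64(0.054)]
[4.32, 1.42, 0.0, 0, 0, np.float64(0.054)]
[4.4, 1.18, -0.0, 0, 0, np.float64(0.054)]
[4.45, 0.95, -0.0, 0, 0, np.float64(0.054)]
[4.5, 0.7, -0.0, 0, 0, np.float64(0.055)]
[3.21, 3.46, 0.0, 0, 0, np.float64(0.054)]
[3.39, 3.28, 0.0, 0, 0, np.float64(0.054)]
[3.57, 3.09, 0.0, 0, 0, np.float64(0.054)]
[3.73, 2.9, 0.0, 0, 0, np.float64(0.054)]
[3.88, 2.69, -0.0, 0, 0, np.float64(0.054)]
[4.02, 2.48, -0.0, 0, 0, np.float64(0.054)]
[4.15, 2.26, -0.0, 0, 0, np.float64(0.055)]
end [ 0.45803208 -0.29852769  0.235     ] -90.02721758749391
```

Emit:
move_arm(
  moves=[8.7, 4.3, 2.26, 0, 0, 0, 0.054, 8.7, 4.42, 2.02, 0, 0, 0, 0.054, 8.7, 4.52, 1.78, 0, 0, 0, 0.054, 8.7, 4.61, 1.53, 0, 0, 0, 0.054, 8.7, 4.68, 1.28, 0, 0, 0, 0.054, 8.7, 4.75, 1.03, 0, 0, 0, 0.054, 8.7, 4.79, 0.77, 0, 0, 0, 0.054, 8.7, 4.83, 0.51, 0, 0, 0, 0.054],
)

```text
clock: 0.95
tool_pos: [0.4656, 0.3819, 0.2346]
orientation: [180.0, 0.0, -40.5]
force: [0.5, 0.2, 0.0]
opening: 0.0869
gripper_force: 0.0
```

Emit:
move_arm(
  moves=[8.7, 4.85, 0.25, 0, 0, 0, 0.055, 8.7, 3.92, 2.31, 0, 0, 0, 0.054, 8.7, 4.04, 2.1, 0, 0, 0, 0.054, 8.7, 4.14, 1.88, 0, 0, 0, 0.054, 8.7, 4.24, 1.65, 0, 0, 0, 0.054, 8.7, 4.32, 1.42, 0, 0, 0, 0.054, 8.7, 4.4, 1.18, 0, 0, 0, 0.054, 8.7, 4.45, 0.95, 0, 0, 0, 0.054],
)

```text
clock: 1.75
tool_pos: [0.5873, 0.042, 0.2345]
orientation: [180.0, 0.0, -65.3]
force: [1.6, 0.7, -0.5]
opening: 0.0871
gripper_force: 0.0
```

Emit:
move_arm(
  moves=[8.7, 4.5, 0.7, 0, 0, 0, 0.055, 8.7, 3.21, 3.46, 0, 0, 0, 0.054, 8.7, 3.39, 3.28, 0, 0, 0, 0.054, 8.7, 3.57, 3.09, 0, 0, 0, 0.054, 8.7, 3.73, 2.9, 0, 0, 0, 0.054, 8.7, 3.88, 2.69, 0, 0, 0, 0.054, 8.7, 4.02, 2.48, 0, 0, 0, 0.054, 8.7, 4.15, 2.26, 0, 0, 0, 0.055],
)

```text
clock: 2.55
tool_pos: [0.4564, -0.2998, 0.2347]
orientation: [-180.0, 0.0, -90.2]
force: [0.9, -0.2, -0.6]
opening: 0.0872
gripper_force: 0.0
```

Emit:
move_arm(
  moves=[8.7, 0, 0, 0, 0, 0, 0, 8.7, 0, 0, 0, 0, 0, 0],
)

```text
clock: 2.75
tool_pos: [0.4568, -0.2993, 0.2343]
orientation: [180.0, 0.0, -90.2]
force: [-0.1, 0.2, -0.3]
opening: 0.0866
gripper_force: 0.0
```

```bash
python3 - <<'E'
from h import *
o=ctrl.get_obs(); print(o['clock'],o['tool_pos'],o['orientation'],o['joint_pos'])
p,d,m=snap('wrist'); 
cv2.imwrite('pics/d.png',cv2.resize(p,(800,600),interpolation=cv2.INTER_CUBIC)[:,:,::-1])
print(np.round(m['cam_to_world'],3).tolist(), m['cx'],m['cy'])
E
```

```text
2.75 [ 0.45675639 -0.29934081  0.2343189 ] [ 1.79978024e+02  1.44688139e-02 -9.02068825e+01] [-1.26845063e+01  8.44978037e+00 -1.56741053e+01 -1.02745887e-02
 -6.59006974e+01  1.24818239e+01]
[[-1.0, 0.003, 0.002, 0.458], [0.004, 0.963, 0.269, -0.372], [-0.001, 0.269, -0.963, 0.384], [0.0, 0.0, 0.0, 1.0]] 253.58243802427535 189.81219139683586
```

View pics/d.png

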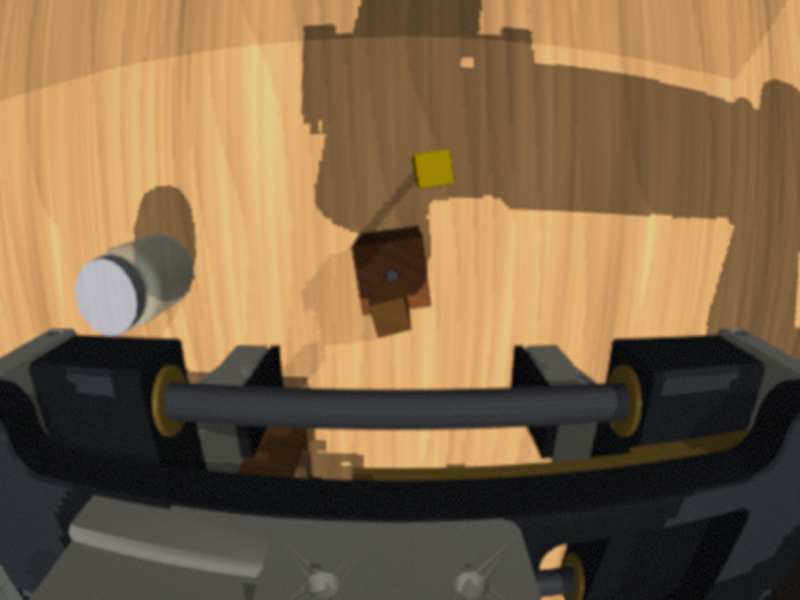

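Wrist view: grip top near (390,317), dark holder with the shank at (391,274), yellow grip at (433,169), and jar on the left. The grip and holder are turned a few degrees, so I enlarge.

```bash
python3 - <<'E'
from h import *
p=np.load('wrist.npz')['p'][135:225,215:305]
b=cv2.resize(p,(600,600),interpolation=cv2.INTER_CUBIC)
b=np.clip(b.astype(float)*1.6,0,255).astype(np.uint8)
cv2.imwrite('pics/e.png',b[:,:,::-1])
E
```

```text
(no output)
```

View pics/e.png

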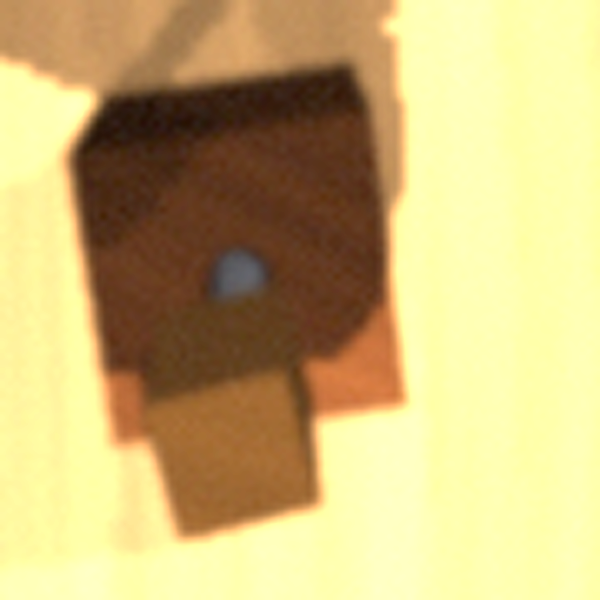

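```bash
python3 - <<'E'
from h import *
k=90/600
def yaw(P): 
    a=P[1]-P[0];b=P[2]-P[3];c=P[3]-P[0];d=P[2]-P[1]
    f=lambda v:np.degrees(np.arctan2(v[1],v[0]))
    return [round(f(x),1) for x in(a,b,c,d)],[round(np.linalg.norm(x)*1000,1) for x in (a,b,c,d)]
for pts,h in(([(147,402),(295,372),(320,502),(183,537)],.162),([(75,160),(368,115),(405,402),(112,442)],.07)):
    P=[atz('wrist',215+u*k,135+v*k,h) for u,v in pts]
    print(np.mean(P,0),yaw(P))
# shank at holder top
print(atz('wrist',215+240*k,135+280*k,.07))
# combine other cams
print('tri',triang([('side',309,242.6),('top',370.4,216)]), atz('top',370.4,216,.162),atz('side',309,242.6,.162))
# cabinet top outline in top image
z=np.load('top.npz'); p=z['p']; d=z['d']; T=z['T']
vv,uu=np.mgrid[100:220,200:320]
P=np.array([pix('top',u,v) for u,v in zip(uu.ravel(),vv.ravel())])
m=(abs(P[:,2]-.112)<.006)
mask=np.zeros(d.shape,np.uint8); mask[vv.ravel()[m],uu.ravel()[m]]=255
mask=cv2.morphologyEx(mask,cv2.MORPH_OPEN,np.ones((25,25)))
c=max(cv2.findContours(mask,0,1)[0],key=cv2.contourArea)
W=np.array([atz('top',*q[0],.112)[:2] for q in c])
r=cv2.minAreaRect((W*1000).astype(np.float32)); print('cab',r)
E
```

```text
[ 0.46060719 -0.29912855  0.162     ] ([np.float64(-168.3), np.float64(-165.0), np.float64(103.2), np.float64(100.6)], [np.float64(17.7), np.float64(16.9), np.float64(17.3), np.float64(16.3)])
[ 0.46104361 -0.29833926  0.07      ] ([np.float64(-171.4), np.float64(-172.1), np.float64(95.9), np.float64(97.8)], [np.float64(47.6), np.float64(49.2), np.float64(47.8), np.float64(48.3)])
[ 0.46101041 -0.29868045  0.07      ]
tri [ 0.45922694 -0.29920938  0.16247601] [ 0.45789547 -0.29826996  0.162     ] [ 0.46137422 -0.29936166  0.162     ]
cab ((627.8040161132812, -12.658134460449219), (145.62039184570312, 119.55900573730469), 88.8070297241211)
```

Emit:
move_arm(
  moves=[8.7, 0, -0.35, 0, 0, 0, -0.096, 8.7, 0, 0, 0, 0, 0, -0.096, 8.7, 0, 0, 2, 0, 0, 0, 8.7, 0, 0, 3, 0, 0, 0, 8.7, 0, 0, 3, 0, 0, 0, 8.7, 0, 0, 1.5, 0, 0, 0, 8.7, 0, 0, 0.63, 0, 0, 0, 8.7, 0, 0, 0, 0, 0, 0],
)

```text
clock: 3.6
tool_pos: [0.4614, -0.2974, 0.1327]
orientation: [179.9, 0.0, -79.0]
force: [0.5, 0.1, 0.2]
opening: 0.0868
gripper_force: 0.0
```

Emit:
move_arm(
  moves=[5, 0, 0, 0, 0, 0, 0, 3, 0, 0, 0, 0, 0, 0, 2.5, 0, 0, 0, 0, 0, 0, 2.2, 0, 0, 0, 0, 0, 0, 2, 0, 0, 0, 0, 0, 0, 1.5, 0, 0, 0, 0, 0, 0, 0, 0, 0, 0, 0, 0, 0, 0, 0, 0, 0, 0, 0, 0],
)

```text
clock: 4.4
tool_pos: [0.4611, -0.2984, 0.1332]
orientation: [180.0, 0.0, -79.1]
force: [1.0, 0.5, 0.4]
opening: 0.0285
gripper_force: 0.0
```

Emit:
move_arm(
  moves=[0, 0, 0, 0, 0, 0, 0, 0, 0, 0, 0, 0, 0, 0, 0, 0, 0, 0, 0, 0, 0],
)

```text
clock: 4.7
tool_pos: [0.4611, -0.2984, 0.1332]
orientation: [180.0, 0.0, -79.1]
force: [-0.2, 0.4, -0.5]
opening: 0.0182
gripper_force: 30.0
```

```bash
python3 - <<'E'
from h import *
print(atz('top',255.5,195.25,.112), atz('side',.64*391,.64*308,.112))
plan([.4611,-.2984,.2652],-79.1,[(.512,-.055,.2652,-79.1,7)])
E
```

```text
[ 0.5147639  -0.03506169  0.112     ] [ 0.51814221 -0.03678718  0.112     ]
[-3.28, -1.37, -0.0, 0, 0, np.float64(-0.0)]
[-3.28, -1.37, -0.0, 0, 0, np.float64(-0.0)]
[-3.28, -1.37, -0.0, 0, 0, np.float64(-0.0)]
[-3.27, -1.37, -0.0, 0, 0, np.float64(-0.0)]
[-3.28, -1.37, -0.0, 0, 0, np.float64(-0.0)]
[-3.27, -1.38, -0.0, 0, 0, np.float64(-0.0)]
[-3.28, -1.37, -0.0, 0, 0, np.float64(-0.0)]
end [ 0.51198954 -0.05498551  0.2652    ] -79.1
```

Emit:
move_arm(
  moves=[0, 0, 0, -1, 0, 0, 0, 0, 0, 0, -2, 0, 0, 0, 0, 0, 0, -2.2, 0, 0, 0, 0, 0, 0, -3, 0, 0, 0, 0, 0, 0, -3, 0, 0, 0, 0, 0, 0, -2, 0, 0, 0, 0, 0, 0, 0, 0, 0, 0, 0, 0, 0, 0, 0, 0, 0],
)

```text
clock: 5.5
tool_pos: [0.4611, -0.2982, 0.2659]
orientation: [-179.9, -0.0, -79.1]
force: [0.3, 0.0, 0.2]
opening: 0.0182
gripper_force: 30.0
```

Emit:
move_arm(
  moves=[0, -3.28, -1.37, 0, 0, 0, 0, 0, -3.28, -1.37, 0, 0, 0, 0, 0, -3.28, -1.37, 0, 0, 0, 0, 0, -3.28, -1.37, 0, 0, 0, 0, 0, -3.28, -1.37, 0, 0, 0, 0, 0, -3.28, -1.37, 0, 0, 0, 0, 0, -3.28, -1.37, 0, 0, 0, 0, 0, 0, 0, 0, 0, 0, 0],
)

```text
clock: 6.3
tool_pos: [0.5118, -0.0517, 0.2641]
orientation: [179.9, 0.0, -78.9]
force: [-0.9, 0.1, 0.1]
opening: 0.0177
gripper_force: 30.0
```

Emit:
move_arm(
  moves=[0, 0, 0, 0, 0, 0, 0, 0, 0, 0, 0, 0, 0, 0],
)

```text
clock: 6.5
tool_pos: [0.5112, -0.0552, 0.2646]
orientation: [179.9, -0.0, -79.1]
force: [0.5, 0.0, -0.2]
opening: 0.0178
gripper_force: 30.0
```

```bash
python3 - <<'E'
from h import *
o=ctrl.get_obs(); print(o['clock'],o['tool_pos'],o['orientation'])
p,d,m=snap('wrist'); q,_,_=snap('side'); snap('top')
b=np.clip(cv2.resize(p[100:384,100:412],(624,568),interpolation=cv2.INTER_CUBIC)*1.4,0,255)
cv2.imwrite('pics/f.png',b[:,:,::-1])
s=cv2.resize(q[90:240,200:350],(600,600),interpolation=cv2.INTER_CUBIC)
cv2.imwrite('pics/g.png',np.clip(s*1.8,0,255)[:,:,::-1])
t=o['tool_pos']; print('pred tip',proj('wrist',t-[0,0,.123]),proj('side',t-[0,0,.123]))
E
```

```text
6.5 [ 0.51116306 -0.05516722  0.26458259] [ 1.79914644e+02 -3.00551254e-03 -7.90671455e+01]
pred tip [254.84686001 186.53139457] [252.50099865 189.75059409][ WARN:0@3.302] global loadsave.cpp:1063 imwrite_ Unsupported depth image for selected encoder is fallbacked to CV_8U.
```

View pics/f.png

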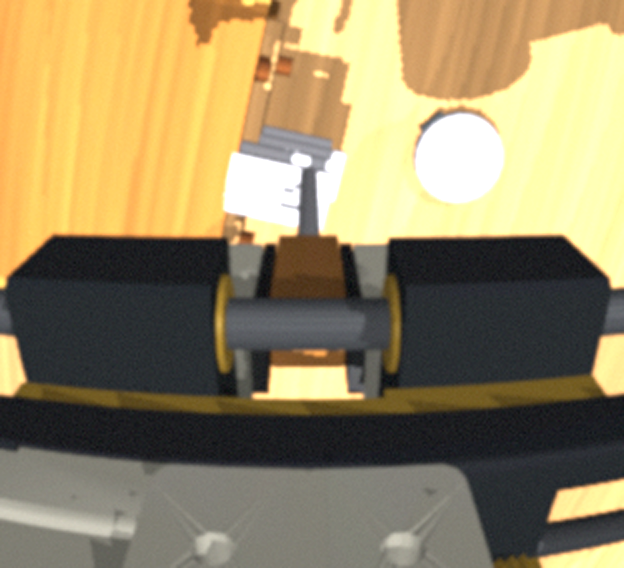

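View pics/g.png

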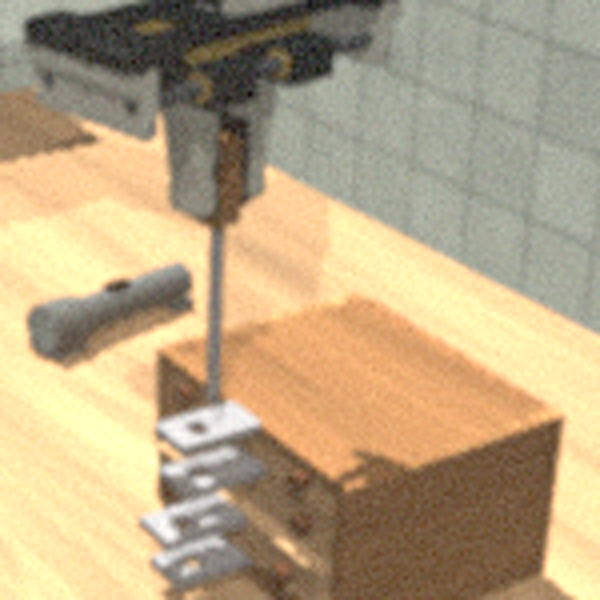

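Wrist view: rod straight in the grip, tip at full-image (255,184), as predicted (254.8,186.5). Side view: tip at crop (214,400), and holes from top to foot at (202,428), (200,472), (185,520), (185,562). I turn these into positions.

```bash
python3 - <<'E'
from h import *
q=np.load('side.npz')['p']
for (u,v),h in zip([(202,428),(200,472),(185,520),(185,562)],(.112,.082,.052,.022)):
    print(h,atz('side',200+u/4-1+.4,90+v/4,h).round(4))
# raw close crops: wrist (no gain) and side tabs, bigger
p=np.load('wrist.npz')['p']
a=cv2.resize(p[160:220,205:280],(400,320),interpolation=cv2.INTER_CUBIC).astype(float)
a=np.clip((a-40)*1.1,0,255)
b=cv2.resize(q[180:245,225:275],(400,520),interpolation=cv2.INTER_CUBIC)
im=np.zeros((520,800,3)); im[:320,:400]=a; im[:,400:]=b
cv2.imwrite('pics/k.png',im[:,:,::-1].astype(np.uint8))
E
```

```text
0.112 [ 0.5178 -0.0359  0.112 ]
0.082 [ 0.5177 -0.0346  0.082 ]
0.052 [ 0.508  -0.0338  0.052 ]
0.022 [ 0.5085 -0.0335  0.022 ]
```

View pics/k.png

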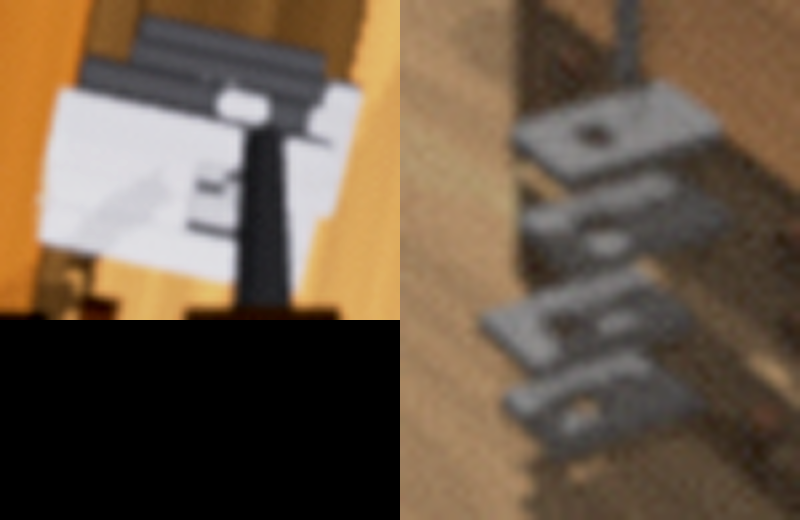

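```bash
python3 - <<'E'
from h import *
for (u,v),h in zip([(197,134),(204,219),(166,324),(182,409)],(.112,.082,.052,.022)):
    print(h,atz('side',225+u/8-1+.4,180+v/8-.2,h).round(4))
for u,v in [(217,202),(190,165),(190,225),(65,88),(38,243),(358,88)]: print('wr',atz('wrist',205+u/5.333,160+v/5.333,.112).round(4))
# depth-based cabinet front/top edge & tab in wrist
z=np.load('wrist.npz')['d']; print(z[197,246],z[200,215])
print(pix('wrist',215,200), pix('wrist',216,185))
print('tip seen', atz('wrist',255,184,.1416))
E
```

```text
0.112 [ 0.5173 -0.0331  0.112 ]
0.082 [ 0.5209 -0.0321  0.082 ]
0.052 [ 0.5063 -0.0343  0.052 ]
0.022 [ 0.5104 -0.037   0.022 ]
wr [ 0.5167 -0.0333  0.112 ]
wr [ 0.5234 -0.0399  0.112 ]
wr [ 0.5212 -0.0276  0.112 ]
wr [ 0.5503 -0.0507  0.112 ]
wr [ 0.5507 -0.0179  0.112 ]
wr [ 0.4939 -0.0615  0.112 ]
0.34781337 0.31740415
[ 0.5486605  -0.02447792  0.11130156] [ 0.55020741 -0.04103261  0.11092734]
tip seen [ 0.51149416 -0.05763379  0.1416    ]
```

```bash
python3 - <<'E'
from h import *
def cloud(n):
    z=np.load(f'{n}.npz'); d=z['d']; H,W=d.shape; vv,uu=np.mgrid[:H,:W]
    a=np.stack([(uu-z['c'][0])/z['f'],(vv-z['c'][1])/z['f'],np.ones_like(d)],-1)*d[...,None]
    return (a@z['T'][:3,:3].T+z['T'][:3,3])
P=cloud('side').reshape(-1,3)
for y0,y1 in((-.13,-.09),(-.09,-.055),(-.01,.05)):
    m=(abs(P[:,0]-.55)<.025)&(P[:,1]>y0)&(P[:,1]<y1)&(P[:,2]>.085)&(P[:,2]<.108)
    print('front',y0,m.sum(),np.percentile(P[m,0],[10,25,50,75]).round(4))
top=(abs(P[:,2]-.112)<.004)&(P[:,0]>.53)&(P[:,0]<.72)&(abs(P[:,1]+.035)<.12)
r=cv2.minAreaRect((P[top,:2]*1000).astype(np.float32)); print(r)
for y in (-.12,-.1,-.08,-.06,0,.02,.04):
    m=top&(abs(P[:,1]-y)<.006); print(y,m.sum(),np.percentile(P[m,0],[1,4,99]).round(4))
for h in(.112,.082,.052,.022):
    m=(abs(P[:,2]-h)<.004)&(abs(P[:,1]+.035)<.012)&(P[:,0]<.54)&(P[:,0]>.47)
    print('tab',h,m.sum(),np.percentile(P[m,0],[1,5,50]).round(4),np.median(P[m,2]).round(4))
print('corner',atz('side',200+160/4-.6,90+352/4,.112),atz('side',200+340/4-.6,90+490/4,.112))
E
```

```text
front -0.13 98 [0.5395 0.5447 0.5463 0.5476]
front -0.09 50 [0.5468 0.5481 0.549  0.5495]
front -0.01 69 [0.5428 0.5485 0.551  0.5522]
((620.004638671875, -37.812355041503906), (202.80860900878906, 179.530029296875), 87.71373748779297)
-0.12 178 [0.5444 0.5479 0.7026]
-0.1 168 [0.5451 0.5466 0.7046]
-0.08 164 [0.5463 0.5475 0.7051]
-0.06 171 [0.5463 0.5475 0.7045]
0 130 [0.5586 0.5618 0.706 ]
0.02 124 [0.5495 0.5525 0.7077]
0.04 116 [0.5496 0.5519 0.7079]
tab 0.112 104 [0.4947 0.4955 0.5155] 0.1122
tab 0.082 92 [0.4972 0.4986 0.5205] 0.0821
tab 0.052 130 [0.4849 0.4854 0.5116] 0.0523
tab 0.022 115 [0.4911 0.4926 0.5163] 0.0221
corner [0.55048417 0.05784818 0.112     ] [ 0.54153728 -0.13330846  0.112     ]
```

Emit:
move_arm(
  moves=[0, -1, -0.5, 0, 0, 0, 0, 0, -0.95, -0.47, 0, 0, 0, 0, 0, 0, 0, 0, 0, 0, 0.109, 0, 0, 0, 0, 0, 0, 0.109, 0, 0, 0, 1, 0, 0, 0, 0, 0, 0, 1, 0, 0, 0, 0, 0, 0, 0.5, 0, 0, 0, 0, 0, 0, 0, 0, 0, 0],
)

```text
clock: 7.45
tool_pos: [0.5168, -0.0338, 0.2389]
orientation: [179.9, -0.0, -91.5]
force: [0.2, -0.0, -1.0]
opening: 0.0178
gripper_force: 30.0
```

```bash
python3 - <<'E'
from h import *
o=ctrl.get_obs(); print(o['clock'],o['tool_pos'],o['orientation'],o['force'])
p,d,m=snap('wrist'); q,_,_=snap('side')
t=o['tool_pos']; print('pred tip',proj('wrist',t-[0,0,.123]),proj('side',t-[0,0,.123]))
a=cv2.resize(p[160:220,215:290],(400,320),interpolation=cv2.INTER_CUBIC).astype(float)
a=np.clip((a-40)*1.1,0,255)
b=cv2.resize(q[180:245,225:275],(400,520),interpolation=cv2.INTER_CUBIC)
im=np.zeros((520,800,3)); im[:320,:400]=a; im[:,400:]=b*1.3
cv2.imwrite('pics/l.png',np.clip(im,0,255)[:,:,::-1].astype(np.uint8))
E
```

```text
7.45 [ 0.5168439  -0.03382324  0.2388855 ] [ 1.79870665e+02 -3.13989862e-02 -9.14739237e+01] [ 0.17820144 -0.01275441 -0.95408484]
pred tip [254.80168601 186.28077334] [249.06141167 195.26392966]
```

View pics/l.png

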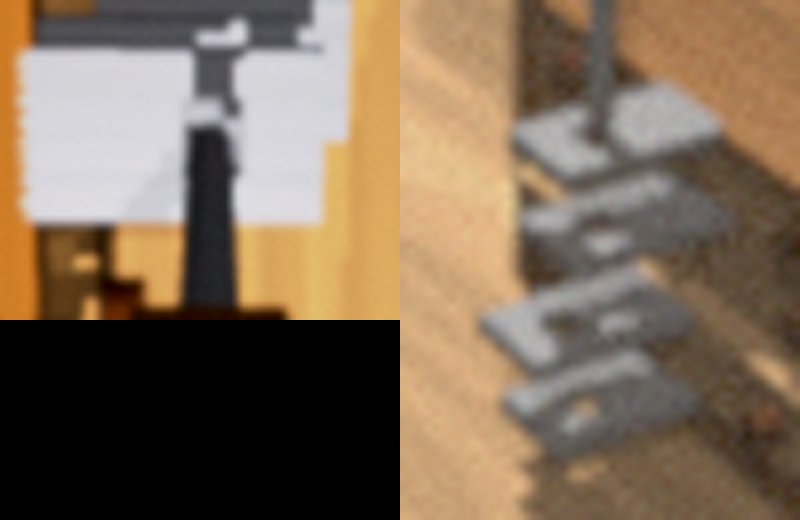

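Tip sits within about 0.5 mm of the top hole's centre (wrist crop: tip 210,128; hole about 186–241 × 98–170). I descend gently.

Emit:
move_arm(
  moves=[0, 0, 0.03, 0.1, 0, 0, 0, 0, 0, 0, 0.1, 0, 0, 0, 0, 0, 0, 0.1, 0, 0, 0, 0, 0, 0, 0.1, 0, 0, 0, 0, 0, 0, 0.1, 0, 0, 0, 0, 0, 0, 0.1, 0, 0, 0],
)

```text
clock: 8.15
tool_pos: [0.5172, -0.0337, 0.2342]
orientation: [-180.0, 0.0, -91.5]
force: [0.1, -0.4, -0.4]
opening: 0.018
gripper_force: 30.0
```

Emit:
move_arm(
  moves=[0, 0, 0, 0.1, 0, 0, 0, 0, 0, 0, 0.1, 0, 0, 0, 0, 0, 0, 0.1, 0, 0, 0, 0, 0, 0, 0, 0, 0, 0],
)

```text
clock: 8.55
tool_pos: [0.5171, -0.0337, 0.2311]
orientation: [180.0, -0.0, -91.5]
force: [0.2, -0.1, -0.5]
opening: 0.0178
gripper_force: 30.0
```

Emit:
move_arm(
  moves=[0, 0, 0, 0.2, 0, 0, 0, 0, 0, 0, 0.3, 0, 0, 0, 0, 0, 0, 0.3, 0, 0, 0, 0, 0, 0, 0.3, 0, 0, 0, 0, 0, 0, 0.3, 0, 0, 0, 0, 0, 0, 0.2, 0, 0, 0, 0, 0, 0, 0, 0, 0, 0],
)

```text
clock: 9.25
tool_pos: [0.517, -0.0338, 0.2149]
orientation: [180.0, -0.0, -91.5]
force: [0.1, -1.1, -0.3]
opening: 0.0177
gripper_force: 30.0
```

Emit:
move_arm(
  moves=[0, 0, -0.1, 0, 0, 0, 0, 0, 0, -0.1, 0, 0, 0, 0, 0, 0, -0.1, 0, 0, 0, 0, 0, 0, 0, 0.3, 0, 0, 0, 0, 0, 0, 0.3, 0, 0, 0, 0, 0, 0, 0.1, 0, 0, 0, 0, 0, 0, 0, 0, 0, 0],
)

```text
clock: 9.95
tool_pos: [0.5204, -0.0338, 0.2081]
orientation: [-180.0, -0.0, -91.5]
force: [-0.2, 0.1, -0.5]
opening: 0.0177
gripper_force: 30.0
```

Emit:
move_arm(
  moves=[0, 0, 0, 0.1, 0, 0, 0, 0, 0, 0, 0.1, 0, 0, 0, 0, 0, 0, 0.1, 0, 0, 0, 0, 0, 0, 0, 0, 0, 0],
)

```text
clock: 10.35
tool_pos: [0.5202, -0.0338, 0.2051]
orientation: [180.0, 0.0, -91.6]
force: [-0.2, -0.4, -0.8]
opening: 0.0176
gripper_force: 30.0
```

Emit:
move_arm(
  moves=[0, 0, 0, 0.05, 0, 0, 0, 0, 0, 0, 0.05, 0, 0, 0, 0, 0, 0, 0.05, 0, 0, 0, 0, 0, 0, 0, 0, 0, 0],
)

```text
clock: 10.75
tool_pos: [0.5202, -0.0338, 0.2037]
orientation: [180.0, 0.0, -91.5]
force: [0.5, -0.1, -0.3]
opening: 0.0178
gripper_force: 30.0
```

Emit:
move_arm(
  moves=[0, 0, 0, 0.05, 0, 0, 0, 0, 0, 0, 0.05, 0, 0, 0, 0, 0, 0, 0.05, 0, 0, 0, 0, 0, 0, 0.05, 0, 0, 0, 0, 0, 0, 0, 0, 0, 0],
)

```text
clock: 11.25
tool_pos: [0.5202, -0.0338, 0.2017]
orientation: [180.0, -0.0, -91.5]
force: [-0.2, 0.9, 0.6]
opening: 0.0177
gripper_force: 30.0
```

Emit:
move_arm(
  moves=[0, 0, 0, 0.1, 0, 0, 0, 0, 0, 0, 0.1, 0, 0, 0, 0, 0, 0, 0.1, 0, 0, 0, 0, 0, 0, 0.2, 0, 0, 0, 0, 0, 0, 0.3, 0, 0, 0, 0, 0, 0, 0.3, 0, 0, 0, 0, 0, 0, 0.3, 0, 0, 0, 0, 0, 0, 0, 0, 0, 0],
)

```text
clock: 12.05
tool_pos: [0.5199, -0.0339, 0.1872]
orientation: [179.9, -0.0, -91.6]
force: [-0.6, 0.1, -0.9]
opening: 0.0182
gripper_force: 30.0
```

Emit:
move_arm(
  moves=[0, 0, 0.1, 0, 0, 0, 0, 0, 0, 0.2, 0, 0, 0, 0, 0, 0, 0.2, 0, 0, 0, 0, 0, 0, 0.2, 0, 0, 0, 0, 0, 0, 0.2, 0, 0, 0, 0, 0, 0, 0.2, 0, 0, 0, 0, 0, 0, 0.2, 0, 0, 0, 0, 0, 0, 0, 0, 0, 0],
)

```text
$.moves: bad value
```

```bash
python3 - <<'E'
from h import *
o=ctrl.get_obs(); print(o['clock'],o['tool_pos'],o['force'],o['moment'])
snap('side')
z=np.load('side.npz'); d=z['d']; vv,uu=np.mgrid[:384,:512]
P=((np.stack([(uu-z['c'][0])/z['f'],(vv-z['c'][1])/z['f'],np.ones_like(d)],-1)*d[...,None])@z['T'][:3,:3].T+z['T'][:3,3]).reshape(-1,3)
for h in(.112,.082,.052,.022):
    m=(abs(P[:,2]-h)<.004)&(abs(P[:,1]+.035)<.012)&(P[:,0]<.54)&(P[:,0]>.47)
    print('tab',h,m.sum(),(np.percentile(P[m,0],[1,3,5,10])+.02).round(4))
E
```

```text
12.05 [ 0.51990215 -0.03387173  0.187183  ] [-0.62841767  0.0791781  -0.93677579] [ 0.04914919 -0.03063971 -0.00552101]
tab 0.112 95 [0.5174 0.5177 0.5182 0.519 ]
tab 0.082 97 [0.5173 0.5178 0.518  0.5184]
tab 0.052 131 [0.5048 0.5054 0.5057 0.5071]
tab 0.022 109 [0.5119 0.5128 0.5132 0.5142]
```

Emit:
move_arm(
  moves=[0, 0, 0.1, 0, 0, 0, 0, 0, 0, 0.2, 0, 0, 0, 0, 0, 0, 0.2, 0, 0, 0, 0, 0, 0, 0.2, 0, 0, 0, 0, 0, 0, 0.2, 0, 0, 0, 0, 0, 0, 0.2, 0, 0, 0, 0, 0, 0, 0.2, 0, 0, 0, 0, 0, 0, 0, 0, 0, 0, 0],
)

```text
clock: 12.9
tool_pos: [0.5071, -0.0334, 0.188]
orientation: [-180.0, 0.0, -91.5]
force: [2.0, 1.4, 0.0]
opening: 0.0178
gripper_force: 30.0
```

Emit:
move_arm(
  moves=[0, 0, 0, 0.2, 0, 0, 0, 0, 0, 0, 0.3, 0, 0, 0, 0, 0, 0, 0.3, 0, 0, 0, 0, 0, 0, 0.2, 0, 0, 0, 0, 0, 0, 0.05, 0, 0, 0, 0, 0, 0, 0, 0, 0, 0],
)

```text
clock: 13.5
tool_pos: [0.5071, -0.0335, 0.177]
orientation: [180.0, -0.0, -91.5]
force: [1.8, 0.4, -1.1]
opening: 0.0179
gripper_force: 30.0
```

Emit:
move_arm(
  moves=[0, 0, 0, 0.05, 0, 0, 0, 0, 0, 0, 0.05, 0, 0, 0, 0, 0, 0, 0.05, 0, 0, 0, 0, 0, 0, 0.05, 0, 0, 0, 0, 0, 0, 0, 0, 0, 0],
)

```text
clock: 14.0
tool_pos: [0.5071, -0.0335, 0.1752]
orientation: [180.0, -0.0, -91.5]
force: [1.3, -0.4, -0.1]
opening: 0.0181
gripper_force: 30.0
```

Emit:
move_arm(
  moves=[0, 0, 0, 0.05, 0, 0, 0, 0, 0, 0, 0.05, 0, 0, 0, 0, 0, 0, 0, 0, 0, 0],
)

```text
clock: 14.3
tool_pos: [0.5071, -0.0335, 0.1742]
orientation: [180.0, -0.0, -91.5]
force: [1.1, -0.6, -0.2]
opening: 0.018
gripper_force: 30.0
```

Emit:
move_arm(
  moves=[0, 0, 0, 0.05, 0, 0, 0, 0, 0, 0, 0.05, 0, 0, 0, 0, 0, 0, 0.05, 0, 0, 0, 0, 0, 0, 0, 0, 0, 0],
)

```text
clock: 14.7
tool_pos: [0.5072, -0.0335, 0.1727]
orientation: [180.0, -0.0, -91.6]
force: [2.0, -0.1, -0.4]
opening: 0.0179
gripper_force: 30.0
```

Emit:
move_arm(
  moves=[0, 0, 0, 0.05, 0, 0, 0, 0, 0, 0, 0.05, 0, 0, 0, 0, 0, 0, 0, 0, 0, 0],
)

```text
clock: 15.0
tool_pos: [0.5072, -0.0335, 0.1717]
orientation: [180.0, -0.0, -91.5]
force: [2.1, 0.5, -0.1]
opening: 0.0178
gripper_force: 30.0
```

Emit:
move_arm(
  moves=[0, 0, 0, 0.1, 0, 0, 0, 0, 0, 0, 0.2, 0, 0, 0, 0, 0, 0, 0.2, 0, 0, 0, 0, 0, 0, 0.3, 0, 0, 0, 0, 0, 0, 0.3, 0, 0, 0, 0, 0, 0, 0.3, 0, 0, 0, 0, 0, 0, 0.1, 0, 0, 0, 0, 0, 0, 0, 0, 0, 0],
)

```text
clock: 15.8
tool_pos: [0.5071, -0.0335, 0.1565]
orientation: [180.0, -0.0, -91.5]
force: [2.2, -1.0, -2.9]
opening: 0.0178
gripper_force: 30.0
```

Emit:
move_arm(
  moves=[0, 0, -0.1, 0, 0, 0, 0, 0, 0, -0.15, 0, 0, 0, 0, 0, 0, -0.15, 0, 0, 0, 0, 0, 0, -0.15, 0, 0, 0, 0, 0, 0, -0.15, 0, 0, 0, 0, 0, 0, 0, 0, 0, 0, 0],
)

```text
clock: 16.4
tool_pos: [0.5136, -0.0338, 0.1564]
orientation: [179.9, -0.0, -91.6]
force: [-4.5, 1.2, 0.1]
opening: 0.0176
gripper_force: 30.0
```

```bash
python3 - <<'E'
from h import *
o=ctrl.get_obs(); print(o['clock'],o['tool_pos'],o['force'],o['moment'])
snap('side')
z=np.load('side.npz'); d=z['d']; vv,uu=np.mgrid[:384,:512]
P=((np.stack([(uu-z['c'][0])/z['f'],(vv-z['c'][1])/z['f'],np.ones_like(d)],-1)*d[...,None])@z['T'][:3,:3].T+z['T'][:3,3]).reshape(-1,3)
for h in(.112,.082,.052,.022):
    m=(abs(P[:,2]-h)<.004)&(abs(P[:,1]+.035)<.012)&(P[:,0]<.54)&(P[:,0]>.47)
    print('tab',h,m.sum(),(np.percentile(P[m,0],[1,3,5,10])+.02).round(4))
E
```

```text
16.4 [ 0.51360745 -0.03381281  0.15638257] [-4.49900094  1.19053613  0.12822729] [ 0.27463462  1.90962729 -0.02919729]
tab 0.112 107 [0.5113 0.5115 0.5118 0.5125]
tab 0.082 106 [0.5109 0.5114 0.5119 0.5129]
tab 0.052 115 [0.5099 0.511  0.5116 0.5134]
tab 0.022 104 [0.5123 0.5125 0.5132 0.5135]
```

Emit:
move_arm(
  moves=[0, 0, -0.05, 0, 0, 0, 0, 0, 0, 0, 0.2, 0, 0, 0, 0, 0, 0, 0.3, 0, 0, 0, 0, 0, 0, 0.3, 0, 0, 0, 0, 0, 0, 0.2, 0, 0, 0, 0, 0, 0, 0, 0, 0, 0],
)

```text
clock: 17.05
tool_pos: [0.5149, -0.0336, 0.1464]
orientation: [-180.0, 0.0, -91.5]
force: [-2.0, -0.6, -1.7]
opening: 0.0175
gripper_force: 30.0
```

Emit:
move_arm(
  moves=[0, 0, 0, 0.05, 0, 0, 0, 0, 0, 0, 0.05, 0, 0, 0, 0, 0, 0, 0.05, 0, 0, 0, 0, 0, 0, 0, 0, 0, 0],
)

```text
clock: 17.45
tool_pos: [0.5149, -0.0336, 0.1453]
orientation: [-180.0, 0.0, -91.5]
force: [-2.7, -0.3, -0.0]
opening: 0.0179
gripper_force: 30.0
```

Emit:
move_arm(
  moves=[0, 0, 0, 0.05, 0, 0, 0, 0, 0, 0, 0.05, 0, 0, 0, 0, 0, 0, 0, 0, 0, 0],
)

```text
clock: 17.75
tool_pos: [0.5149, -0.0336, 0.1443]
orientation: [-180.0, 0.0, -91.5]
force: [-2.4, 0.5, 0.1]
opening: 0.0177
gripper_force: 30.0
```

Emit:
move_arm(
  moves=[0, 0, 0, 0.05, 0, 0, 0, 0, 0, 0, 0, 0, 0, 0],
)

```text
clock: 17.95
tool_pos: [0.5148, -0.0336, 0.1437]
orientation: [-180.0, 0.0, -91.5]
force: [-3.0, 0.2, 0.4]
opening: 0.0178
gripper_force: 30.0
```

Emit:
move_arm(
  moves=[0, 0, 0, 0.05, 0, 0, 0, 0, 0, 0, 0.05, 0, 0, 0, 0, 0, 0, 0, 0, 0, 0],
)

```text
clock: 18.25
tool_pos: [0.5148, -0.0337, 0.1427]
orientation: [-180.0, 0.0, -91.5]
force: [-2.4, -0.0, -0.8]
opening: 0.0181
gripper_force: 30.0
```

Emit:
move_arm(
  moves=[0, 0, 0, 0.05, 0, 0, 0, 0, 0, 0, 0.05, 0, 0, 0, 0, 0, 0, 0, 0, 0, 0],
)

```text
clock: 18.55
tool_pos: [0.5148, -0.0337, 0.1417]
orientation: [-180.0, 0.0, -91.5]
force: [-1.4, 0.6, -1.2]
opening: 0.0177
gripper_force: 30.0
```

Emit:
move_arm(
  moves=[0, 0, 0, 0.1, 0, 0, 0, 0, 0, 0, 0.1, 0, 0, 0, 0, 0, 0, 0.1, 0, 0, 0, 0, 0, 0, 0.1, 0, 0, 0, 0, 0, 0, 0, 0, 0, 0],
)

```text
clock: 19.05
tool_pos: [0.5148, -0.0336, 0.1376]
orientation: [-180.0, 0.0, -91.5]
force: [-0.5, -0.9, -1.6]
opening: 0.0178
gripper_force: 30.0
```

Emit:
move_arm(
  moves=[0, 0, 0, 0.1, 0, 0, 0, 0, 0, 0, 0.1, 0, 0, 0, 0, 0, 0, 0.1, 0, 0, 0, 0, 0, 0, 0.1, 0, 0, 0, 0, 0, 0, 0.1, 0, 0, 0, 0, 0, 0, 0.1, 0, 0, 0, 0, 0, 0, 0, 0, 0, 0],
)

```text
clock: 19.75
tool_pos: [0.5147, -0.0337, 0.1316]
orientation: [180.0, -0.0, -91.5]
force: [-0.8, 0.0, -1.2]
opening: 0.0178
gripper_force: 30.0
```

Emit:
move_arm(
  moves=[0, 0, 0, 0.05, 0, 0, 0, 0, 0, 0, 0.05, 0, 0, 0, 0, 0, 0, 0.05, 0, 0, 0, 0, 0, 0, 0, 0, 0, 0],
)

```text
clock: 20.15
tool_pos: [0.5147, -0.0336, 0.1302]
orientation: [-180.0, 0.0, -91.5]
force: [-0.3, -0.2, 0.3]
opening: 0.0177
gripper_force: 30.0
```

Emit:
move_arm(
  moves=[0, 0, 0, 0.05, 0, 0, 0, 0, 0, 0, 0, 0, 0, 0],
)

```text
clock: 20.35
tool_pos: [0.5147, -0.0337, 0.1297]
orientation: [-180.0, 0.0, -91.5]
force: [-0.5, -0.2, -0.7]
opening: 0.0178
gripper_force: 30.0
```

Emit:
move_arm(
  moves=[0, 0, 0, 0.05, 0, 0, 0, 0, 0, 0, 0, 0, 0, 0],
)

```text
clock: 20.55
tool_pos: [0.5147, -0.0337, 0.1293]
orientation: [-180.0, 0.0, -91.5]
force: [0.2, -0.9, -0.3]
opening: 0.018
gripper_force: 30.0
```

Emit:
move_arm(
  moves=[2.5, 0, 0, 0, 0, 0, 0, 4, 0, 0, 0, 0, 0, 0, 5, 0, 0, 0, 0, 0, 0, 5, 0, 0, 0, 0, 0, 0, 5, 0, 0, 0, 0, 0, 0, 5, 0, 0, 0, 0, 0, 0],
)

```text
clock: 21.15
tool_pos: [0.5147, -0.0337, 0.1293]
orientation: [-180.0, 0.0, -91.5]
force: [0.0, 0.1, -0.1]
opening: 0.0498
gripper_force: 0.0
```

Released. I lift straight up and take a last look.

Emit:
move_arm(
  moves=[5, 0, 0, -0.5, 0, 0, 0, 5, 0, 0, -2, 0, 0, 0, 5, 0, 0, -4, 0, 0, 0, 5, 0, 0, -4, 0, 0, 0, 5, 0, 0, 0, 0, 0, 0, 5, 0, 0, 0, 0, 0, 0],
)

```text
clock: 21.75
tool_pos: [0.5152, -0.0335, 0.2356]
orientation: [-179.8, 0.1, -91.6]
force: [-0.5, 0.4, -0.9]
opening: 0.0502
gripper_force: 0.0
```

```bash
python3 - <<'E'
from h import *
o=ctrl.get_obs(); print(o['clock'],o['tool_pos'],o['opening'])
q,_,_=snap('side')
s=cv2.resize(q[140:260,200:350],(750,600),interpolation=cv2.INTER_CUBIC)
cv2.imwrite('pics/m.png',np.clip(s*1.6,0,255).astype(np.uint8)[:,:,::-1])
for P in ([.5142,-.0337,.158],[.5142,-.0337,.112]): print((proj('side',P)-[200,140])*5)
E
```

```text
21.75 [ 0.51516266 -0.03347212  0.23563534] 0.05015651995411888
[241.32575883 195.7041955 ]
[240.2992167  285.14897556]
```

View pics/m.png

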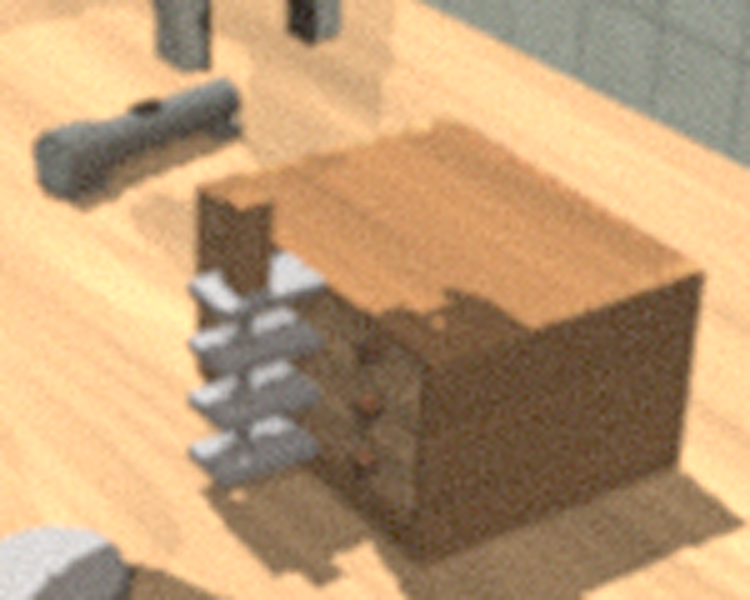

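The picture shows the grip standing upright on the top tab (top about 240,195, as predicted for home). All four tabs are in line with the shank through them, and the fingers are clear above. I hand it in.

```bash
python3 -c "
from plant import ctrl; print(ctrl.close_job())"
```

```text
the job is handed in; nothing more can be done
None
```

The rod is threaded through all three tray tabs and the foot tab, its grip is resting on the top tab and let go, and the job is handed in at about 22 s on the robot clock; the close returned no verdict.

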